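# Lock the ball-ended link rod in its bar stand

### The arm

A 6-joint arm with a two-finger parallel gripper is mounted at the origin on the work surface. World frame = base frame: x ahead of the robot, y to its left, z up, the work surface at z = 0. Lengths are in mm, angles in rad, forces in N, time in s.
With the tool pointing down it reaches from about 275 to 750 mm from the base axis. Payload 10.2 kg.
Tool frame: the origin (TCP) lies between the finger pads; the fingertips stand 22 mm ahead of it and the grasp point (between the pads) lies 3 mm ahead of it (ctrl.nose_length is the distance from the TCP to the fingertips, in mm); y points along the fingers, z is the direction in which the jaws open and shut, and the axes are right-handed (so a half turn about y gives the same grasp; the last joint's range is limited). The gripper opens to 85 mm and grips with 20 to 120 N. Pads are 22 mm wide; open, the fingers measure 114 mm over their backs; the gripper's body (76 mm by 85 mm) begins 54 mm behind the grasp point. The pads swing forward as they close: fully open they stand 13 mm farther back than shut.
Start: joints at [1.112, 0.313, 1.498, -0, 1.331, -0.223], TCP at [122.664, 510.475, 253.294] pointing down, gripper open.
Joint ranges: [-2.94, 2.94], [-0.97, 2.17], [0.19, 2.56], [-1.23, 4.37], [0.02, 3.11], [-2.88, 2.88]. Speed limits (rad/s): [2.39, 2.39, 3.01, 3.14, 3.14, 3.14].

### API

Orientations are given as a unit quaternion [w, x, y, z].
In Python, from rig import ctrl, eyes, models gives the robot as it stands.
- The arm moves only by the shell command python3 -m crank 'ROWS' [FORCE]. ROWS is JSON, a list of rows, each an object with "dp": the shift along the tool's x, y, z in mm, a list of three; "roll": the turn about the tool's y in rad; "gripper": the closure in counts, from 0 (fully open) to 255 (shut). A call has 1 to 10 rows; each row is the pose to reach, as a shift and turn from the pose commanded when the call began, along the tool's axes at that moment; what a row does not reach only later rows make up. A row lasts 1/12 s, in which the tool goes at most 41.7 mm and 7.16 degrees, less where a joint would pass 70% of its speed; a pose out of reach is approached as far as the arm can. A call with a gripper value outside its range is refused whole. The fingers move at their own pace and stop on an object; FORCE is the grip in N (left out, the last holds). Time passes only in rows, so rows that repeat a pose let the fingers close. It gives the time, the measured TCP pose, the force and the opening at its end, in the units of the state.
- ctrl.sense(): the state, without advancing time (a new reading comes with each control period).
- eyes.capture(name): name is "scene" or "top" or "wrist"; returns a dict with "color" (400x640x3 uint8, red, green, blue), "fx", "fy", "cx", "cy" (pixels), "R" (3x3) and "t" (3): a world point X has camera coordinates R X + t. Camera axes: x right, y down, z forward; pixel columns grow to the right and rows downward; lengths in mm; the calibration is good to about 2 mm. A picture is of the moment at which its call begins. There is no depth.
- ctrl.finish_job(): hands the job in, once; it reports no verdict.
Trained networks look in a picture, given as the dict that the camera call returned (one of the last four; its "shot" number tells which), for a name from the list of things; names that differ only in an ending like _2 or _b are one class to them, and where a whole thing is asked for, a point or a joint stands for the part that bears it (a point fixed in the world has none). Each returns a list of dicts, best first, with "confidence" (0 to 1); they miss things now and then, are a little off and sometimes report something else, mostly with a low value. They report only what shows in the picture. A call takes as long as a camera call. They do not tell look-alikes from the thing itself.
- models.spot_in(picture, label): "extent" ([centre column, centre row, width, height] in pixels, round what is visible of it).
- models.spot_point(picture, label): "centre" ([column, row] in pixels: a listed point, or the origin of a listed thing).
The state is a dict: "time_s": time; "joints": joint angles; "dq": joint speeds; "tau": joint torques, N m; "eef_pos": TCP position; "ee_rot": TCP orientation; "force": force on the tool from outside, world axes, zero at the start; "wrist_torque": the same for the moment, N m; "grip_width": opening from 0.0 (shut) to 1.0 (fully open).
Only numpy, scipy, OpenCV 4.12 (cv2) and the standard library are available. Lean on these libraries where they do the work, as an engineer would, in place of code of your own. Each camera call takes 0.05 s, during which the arm holds its last target. There are 200 camera calls.

### The job

Two bar stands on the spare-parts bench have their red-padded keeper levers sprung up. Press down the lever of the stand that holds the bright steel link rod with an eye at each end, until the orange catch holds it down by itself. Leave the rod lying in its stand and leave the lever of the other stand, the one with the black tube, up.

Things in the scene. Friction and masses are not known exactly. Their poses are not given: they have to be found in the camera images.
- lever_rod (a joint): Hinge of the keeper lever on the link rod's stand, rad. 0 = sprung fully up (lever rises 0.35 rad from hinge to pad); grows as pressed down; 0.35 = level, held by the catch; hard stop 0.375. Press to 0.36 or more for the catch to snap over; let go sooner and it springs up again. At the pad: 3 N to start, about 8 N at 0.3 where the nose meets the catch, then a firm stop. Hinge is at the stand's end away from the robot.
- pad_rod (a point): Centre of the top of that lever's round red press pad, 44 mm across. 132 mm above the bench when up, 75 mm latched; on its arc it also moves 15 mm away from the hinge. Own x: along the lever to its hinge; y: along the hinge axis; hinge axis at x = 170 mm, z = -13 mm. Lever: steel, 24 mm wide; its nose, 30 mm past the pad, snaps under a self-acting orange catch, 92 mm high.
- pad_spare (a point): The same point, with the same axes, on the lever of the other stand, of the same make, that holds a plain black tube with yellow ends. That lever must stay up.
- rod: Link rod: bright steel bar 18 mm thick with a flat round eye 34 mm across at each end, 230 mm long over all, 0.45 kg. Origin at its middle, own y along its length. It lies loose across two V-blocks of its stand, 45 mm above the bench, under the lever, about 105 mm from the pad towards the hinge; the lever when down passes 3 mm above it.
There are look-alikes about, which are no part of the job. Of the things that look like the rod, the larger one is meant.

How it is judged (in metres and radians):
At the end, for the whole second after the job is handed in: The lever of the stand with the link rod is held down by its catch (lever_rod above 0.32 rad, still), the rod rests within 20 mm of where it lay, and the other stand's lever is up (its pad within 15 mm of its start) (value of joint lever_rod above 0.32 rad and velocity of joint lever_rod below 0.1 rad/s and distance of rod from where it was at the start of the episode below 0.02 m and linear speed of rod below 0.05 m/s and distance of pad_spare from where it was at the start of the episode below 0.015 m); the robot touches nothing.
It fails at once if the other stand's lever is pressed down (its pad moved more than 25 mm) (distance of pad_spare from where it was at the start of the episode above 0.025 m).
It fails at once if the link rod is knocked out of its V-blocks (moved more than 40 mm) (distance of rod from where it was at the start of the episode above 0.04 m).
It also fails if it takes over 38 s, if anything falls off the work surface, if the arm or the gripper's body presses on something with over 40 N, if the wrist force passes 120 N, or if a joint passes its speed limit or range.

## Working session

There is one attempt and no reset: what is moved stays moved. The work goes in short steps, Python scripts to look and compute and a shell command to move; the robot and the scene stay as the last step left them, time stands still between calls to the robot, and variables do not carry over. Pictures are saved under pics/ and viewed, about 8 in all and at most 12, crops included, and the job is handed in when it is done.

```bash
ls; mkdir -p pics
cat > h.py <<'E'
from rig import ctrl, eyes, models
import numpy as np, cv2
def cap(n,save=None):
    p=eyes.capture(n)
    if save: cv2.imwrite('pics/'+save,cv2.cvtColor(p['color'],cv2.COLOR_RGB2BGR))
    return p
def ray(p,uv):
    R=np.array(p['R']);t=np.array(p['t'])
    d=R.T@np.array([(uv[0]-p['cx'])/p['fx'],(uv[1]-p['cy'])/p['fy'],1]); return -R.T@t,d
def atz(p,uv,z):
    c,d=ray(p,uv); return c+d*(z-c[2])/d[2]
def tri(ps,uvs):
    A=np.zeros((3,3));b=np.zeros(3)
    for p,u in zip(ps,uvs):
        c,d=ray(p,u);d/=np.linalg.norm(d);M=np.eye(3)-np.outer(d,d);A+=M;b+=M@c
    return np.linalg.solve(A,b)
def proj(p,X):
    c=np.array(p['R'])@X+np.array(p['t']); return [p['cx']+p['fx']*c[0]/c[2],p['cy']+p['fy']*c[1]/c[2]]
E
python3 - <<'E'
from h import *
ps=[cap('top','top.png'),cap('scene','scene.png')]
for p,n in zip(ps,['top','scene']):
    print(n,np.round(ray(p,[320,200]),2).tolist())
    for l in ['pad_rod','rod']:
        for q in models.spot_point(p,l):
            print(l,np.round(q['centre'],1),round(q['confidence'],2),np.round(atz(p,q['centre'],132 if l=='pad_rod' else 45),0))
s=ctrl.sense();print({k:np.round(v,3).tolist() for k,v in s.items()})
a,b=[cv2.imread('pics/%s.png'%n) for n in('top','scene')]
E
```

```text
pics
top [[492.62, 3.71, 960.98], [0.14, -0.05, -0.99]]
pad_rod [185.9 219.6] 0.71 [555. 248. 132.]
rod [196.4 187.2] 0.94 [639. 254.  45.]
rod [287.5 216.7] 0.88 [575.  34.  45.]
scene [[1216.59, -263.18, 986.57], [-0.54, 0.24, -0.81]]
pad_rod [404.3 140.8] 0.95 [558. 245. 132.]
pad_rod [239.8 195.6] 0.72 [ 559. -167.  132.]
rod [417.3 184.8] 0.68 [633. 253.  45.]
rod [327.7 204.7] 0.67 [601.  26.  45.]
{'time_s': 0.3, 'joints': [1.112, 0.313, 1.498, 0.0, 1.331, -0.223], 'dq': [0.002, -0.001, -0.002, -0.0, 0.001, -0.001], 'tau': [-0.001, -41.177, -25.957, -0.0, 0.002, -0.0], 'eef_pos': [122.624, 510.409, 253.116], 'ee_rot': [-0.702, 0.702, -0.083, 0.083], 'force': [0.168, 0.719, 0.641], 'wrist_torque': [0.036, 0.037, -0.026], 'grip_width': 0.999}
```

View pics/top.png

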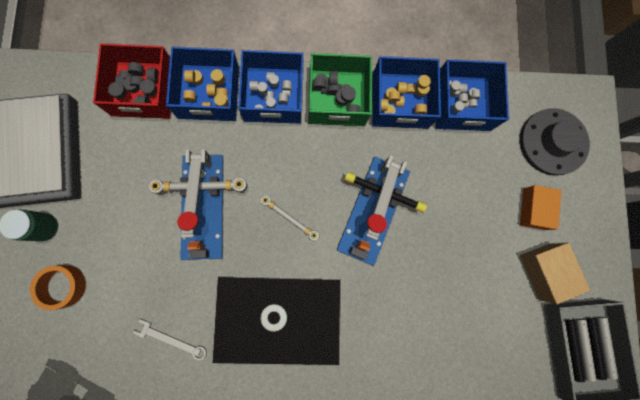

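View pics/scene.png

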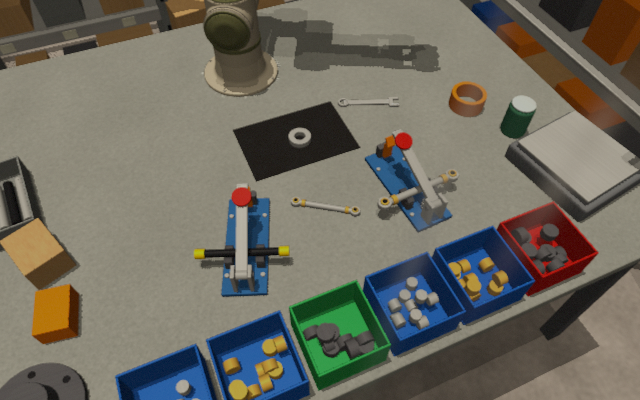

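The bright rod with two eyes lies in the stand at top (197,186) / scene (418,188), under the lever with its pad at (188,221) / (403,141). The link at top (290,217) is shorter and lies loose on the bench, so it is a look-alike. The stand at (377,223) holds the black tube with yellow ends. I'll measure the pad and enlarge a crop to confirm.

Run:
```python
from h import *
ps=[cap('top'),cap('scene')]
def red(p,u):
    h=cv2.cvtColor(p['color'],cv2.COLOR_RGB2HSV)
    m=(((h[...,0]<4)|(h[...,0]>174))&(h[...,1]>170)&(h[...,2]>70)).astype(np.uint8)
    n,l,s,c=cv2.connectedComponentsWithStats(m)
    i=min([i for i in range(1,n) if s[i,4]>60],key=lambda i:np.hypot(*(c[i]-u)));print(s[i],c[i].round(1));return c[i]
u=[red(ps[0],[188,221]),red(ps[1],[403,141])]
print('tri',tri(ps,u).round(1),[atz(p,x,132).round(1) for p,x in zip(ps,u)])
v=[red(ps[0],[377,223]),red(ps[1],[241,197])]
print('spare',tri(ps,v).round(1))
r=[[196.4,187.2],[417.3,184.8]];print('rod',tri(ps,r).round(1))
# rod eyes at z45, lever hinge
print('eyes',[atz(ps[0],x,45).round(0) for x in([155,186],[239,185])],'hinge top',atz(ps[0],[197,156],119).round(0))
a=cv2.resize(ps[0]['color'][140:270,140:260],None,fx=3.2,fy=4/1.25,interpolation=cv2.INTER_CUBIC)
b=cv2.resize(ps[1]['color'][115:245,350:470],(a.shape[1],a.shape[0]),interpolation=cv2.INTER_CUBIC)
cv2.imwrite('pics/crop.png',cv2.cvtColor(np.hstack([a,b]),cv2.COLOR_RGB2BGR))
from scipy.spatial.transform import Rotation as Ro
s=ctrl.sense();q=s['ee_rot'];print(Ro.from_quat([q[1],q[2],q[3],q[0]]).as_matrix().round(3))
```

```text
[178 212  20  18 279] [187.4 220.7]
[395 133  17  16 217] [403.1 140.6]
tri [552.6 245.3 127.6] [array([552.5, 244.4, 132. ]), array([556. , 242.2, 132. ])]
[368 215  18  17 253] [376.5 222.9]
[232 188  20  18 282] [241.  196.6]
spare [ 559.5 -164.5  127.1]
rod [637.7 250.8  52.5]
eyes [array([639., 352.,  45.]), array([648., 153.,  45.])] hinge top [698. 238. 119.]
[[ 0.972 -0.     0.234]
 [-0.234 -0.     0.972]
 [-0.    -1.    -0.   ]]
```

View pics/crop.png

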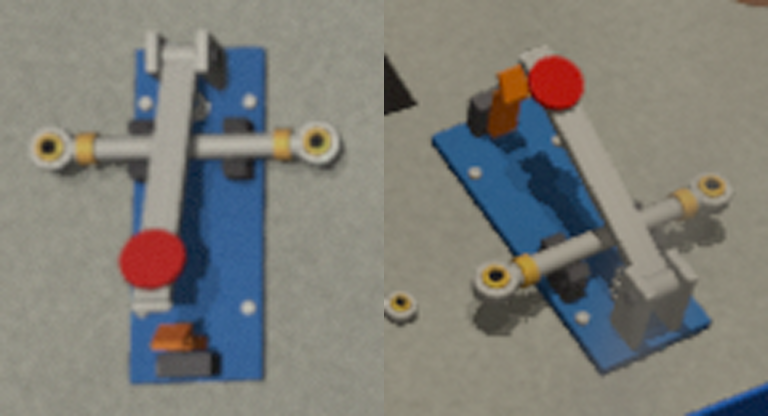

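The crop shows a steel rod with an eye at each end lying under this lever. That confirms the stand, with its pad at about (554, 244, 130) against a stated height of 132. I'll go above the pad with the gripper shut and square it to the lever.

```bash
python3 -m crank '[{"dp":[240,0,-78],"roll":-0.12,"gripper":255},{"dp":[240,0,-78],"roll":-0.12,"gripper":255},{"dp":[240,0,-78],"roll":-0.12,"gripper":255},{"dp":[240,0,-78],"roll":-0.12,"gripper":255},{"dp":[240,0,-78],"roll":-0.236,"gripper":255},{"dp":[240,0,-78],"roll":-0.236,"gripper":255},{"dp":[240,0,-78],"roll":-0.236,"gripper":255},{"dp":[483,0,-158],"roll":-0.236,"gripper":255},{"dp":[483,0,-158],"roll":-0.236,"gripper":255},{"dp":[483,0,-158],"roll":-0.236,"gripper":255}]'; python3 -c "
from rig import ctrl;print(ctrl.nose_length)"
```

```text
time_s: 1.23
eef_pos: [445.2, 311.9, 253.5]
ee_rot: [0.707, -0.707, -0.0, 0.0]
force: [0.4, 0.6, 0.0]
grip_width: -0.001
22.0
```

```bash
python3 -m crank '[{"dp":[90,0,-55],"roll":0,"gripper":255},{"dp":[90,0,-55],"roll":0,"gripper":255},{"dp":[90,0,-55],"roll":0,"gripper":255},{"dp":[90,40,-55],"roll":0,"gripper":255},{"dp":[90,40,-55],"roll":0,"gripper":255},{"dp":[90,40,-55],"roll":0,"gripper":255},{"dp":[90,40,-55],"roll":0,"gripper":255}]'
```

```text
time_s: 1.82
eef_pos: [533.9, 258.6, 214.8]
ee_rot: [0.707, -0.707, -0.001, 0.0]
force: [0.5, 1.4, -0.2]
grip_width: 0.002
```

```bash
python3 -m crank '[{"dp":[23,0,-14.5],"roll":0,"gripper":255},{"dp":[23,46,-14.5],"roll":0,"gripper":255},{"dp":[23,46,-14.5],"roll":0,"gripper":255},{"dp":[23,46,-14.5],"roll":0,"gripper":255},{"dp":[23,46,-14.5],"roll":0,"gripper":255}]'
python3 - <<'E'
from h import *
ps=[cap('scene'),cap('wrist')]
im=[cv2.resize(ps[0]['color'][80:230,340:490],(400,400),interpolation=cv2.INTER_CUBIC),cv2.resize(ps[1]['color'][:,120:520],(400,400))]
cv2.imwrite('pics/above.png',cv2.cvtColor(np.hstack(im),cv2.COLOR_RGB2BGR))
E
```

```text
time_s: 2.23
eef_pos: [557.2, 244.2, 169.5]
ee_rot: [0.707, -0.707, -0.001, -0.0]
force: [0.6, 0.4, 0.4]
grip_width: -0.001
```

View pics/above.png

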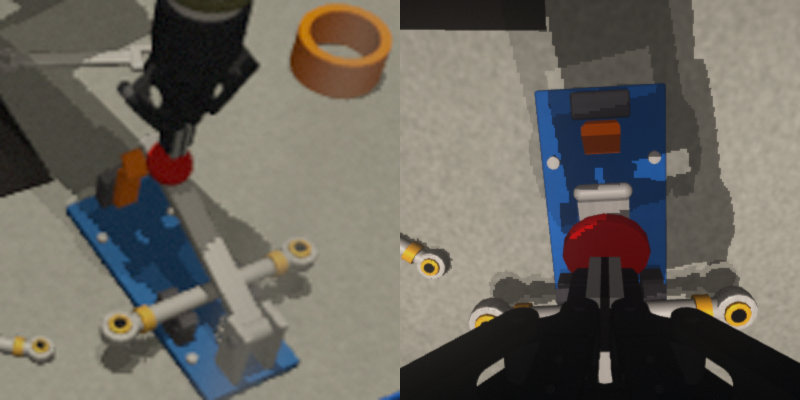

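Both views show the shut fingertips over the pad (wrist view: tip column about 605, pad about 606). The gripper clears the catch, so I'll press down along the arc.

```bash
python3 -m crank '[{"dp":[0,10,0],"roll":0,"gripper":255},{"dp":[0,16,0],"roll":0,"gripper":255},{"dp":[-1,22,0],"roll":0,"gripper":255},{"dp":[-3,28,0],"roll":0,"gripper":255},{"dp":[-5,34,0],"roll":0,"gripper":255},{"dp":[-7,40,0],"roll":0,"gripper":255},{"dp":[-8,46,0],"roll":0,"gripper":255},{"dp":[-10,52,0],"roll":0,"gripper":255},{"dp":[-11,58,0],"roll":0,"gripper":255},{"dp":[-11,58,0],"roll":0,"gripper":255}]'
```

```text
time_s: 3.17
eef_pos: [546.4, 243.1, 108.8]
ee_rot: [-0.707, 0.707, 0.0, 0.0]
force: [1.8, -1.8, 3.8]
grip_width: -0.0
```

```bash
python3 -m crank '[{"dp":[-1,4,0],"roll":0,"gripper":255},{"dp":[-2,7,0],"roll":0,"gripper":255},{"dp":[-3,10,0],"roll":0,"gripper":255},{"dp":[-3,12,0],"roll":0,"gripper":255},{"dp":[-3,13,0],"roll":0,"gripper":255},{"dp":[-3,13,0],"roll":0,"gripper":255}]'
```

```text
time_s: 3.67
eef_pos: [543.4, 243.3, 96.2]
ee_rot: [0.707, -0.707, -0.0, -0.0]
force: [3.3, -0.4, 5.9]
grip_width: 0.002
```

```bash
python3 -m crank '[{"dp":[0,1,0],"roll":0,"gripper":255},{"dp":[0,2,0],"roll":0,"gripper":255},{"dp":[0,3,0],"roll":0,"gripper":255},{"dp":[0,3,0],"roll":0,"gripper":255}]'
```

```text
time_s: 4.0
eef_pos: [543.2, 243.4, 93.2]
ee_rot: [0.707, -0.707, -0.0, -0.0]
force: [3.8, -1.4, 4.6]
grip_width: 0.001
```

```bash
python3 -m crank '[{"dp":[0,1,0],"roll":0,"gripper":255},{"dp":[0,2,0],"roll":0,"gripper":255},{"dp":[0,2,0],"roll":0,"gripper":255},{"dp":[0,2,0],"roll":0,"gripper":255}]'
python3 - <<'E'
from h import *
ps=[cap('scene'),cap('wrist')]
im=[cv2.resize(ps[0]['color'][80:230,340:490],(400,400),interpolation=cv2.INTER_CUBIC),cv2.resize(ps[1]['color'][:,120:520],(400,400))]
cv2.imwrite('pics/press.png',cv2.cvtColor(np.hstack(im),cv2.COLOR_RGB2BGR))
E
```

```text
time_s: 4.33
eef_pos: [543.3, 243.4, 92.7]
ee_rot: [0.707, -0.707, -0.0, -0.0]
force: [-2.5, -1.9, 15.9]
grip_width: 0.001
```

View pics/press.png

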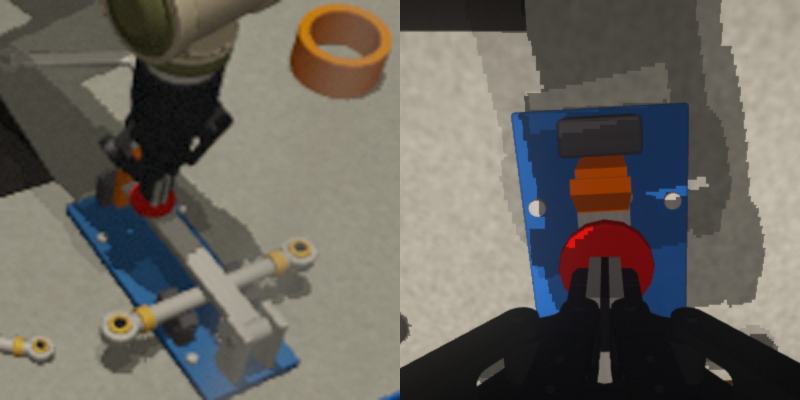

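The lever is level, with the orange catch over its nose (wrist view, 600,185). The force has jumped to 16 N at tip height 70.7, which is the hard stop. I'll press slightly harder, then lift straight up and clear.

```bash
python3 -m crank '[{"dp":[0,0.5,0],"roll":0,"gripper":255},{"dp":[0,1,0],"roll":0,"gripper":255},{"dp":[0,-5,0],"roll":0,"gripper":255},{"dp":[0,-20,0],"roll":0,"gripper":255},{"dp":[0,-50,0],"roll":0,"gripper":255},{"dp":[0,-85,0],"roll":0,"gripper":255},{"dp":[0,-120,0],"roll":0,"gripper":255},{"dp":[-50,-150,0],"roll":0,"gripper":255},{"dp":[-90,-160,0],"roll":0,"gripper":255},{"dp":[-130,-160,0],"roll":0,"gripper":255}]' && python3 -m crank '[{"dp":[-40,0,0],"roll":0,"gripper":255},{"dp":[-80,0,0],"roll":0,"gripper":255},{"dp":[-80,0,0],"roll":0,"gripper":255},{"dp":[-80,0,0],"roll":0,"gripper":255}]'
python3 - <<'E'
from h import *
ps=[cap('scene'),cap('top')]
im=[cv2.resize(ps[0]['color'][80:240,200:500],(750,400),interpolation=cv2.INTER_CUBIC)]
cv2.imwrite('pics/end.png',cv2.cvtColor(im[0],cv2.COLOR_RGB2BGR))
def red(p,u):
    h=cv2.cvtColor(p['color'],cv2.COLOR_RGB2HSV)
    m=(((h[...,0]<4)|(h[...,0]>174))&(h[...,1]>170)&(h[...,2]>70)).astype(np.uint8)
    n,l,s,c=cv2.connectedComponentsWithStats(m)
    i=min([i for i in range(1,n) if s[i,4]>60],key=lambda i:np.hypot(*(c[i]-u)));return c[i]
print('pad',tri(ps,[red(ps[0],[395,155]),red(ps[1],[188,225])]).round(1))
print('spare',tri(ps,[red(ps[0],[241,197]),red(ps[1],[377,223])]).round(1))
for p in ps: print([(np.round(q['centre'],1),round(q['confidence'],2)) for q in models.spot_point(p,'rod')])
E
```

```text
time_s: 5.27
eef_pos: [425.0, 243.2, 251.0]
ee_rot: [0.707, -0.707, 0.0, -0.0]
force: [-0.7, 1.5, 1.0]
grip_width: -0.002
time_s: 5.6
eef_pos: [344.6, 243.4, 249.8]
ee_rot: [-0.707, 0.707, -0.0, -0.001]
force: [0.1, -0.4, -0.4]
grip_width: -0.001
pad [539.3 244.4  70. ]
spare [ 559.4 -164.5  127.1]
[(array([417.3, 189.7]), 0.81), (array([323.5, 207.5]), 0.65)]
[(array([199.8, 183.3]), 0.76), (array([288.1, 217.5]), 0.63)]
```

View pics/end.png

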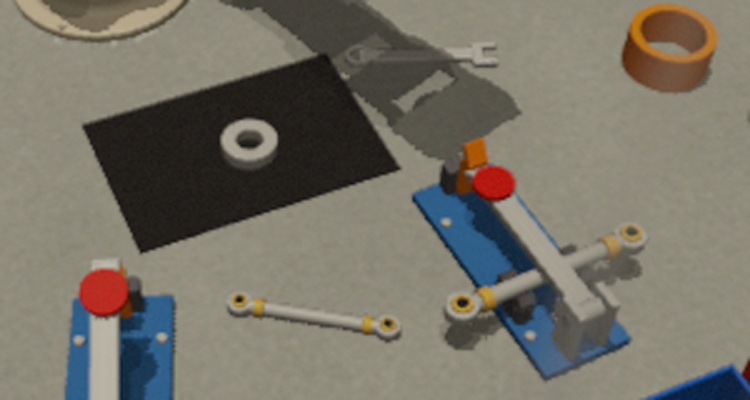

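The lever stays down without the robot: the pad measures z 70, which is about 75 with the roughly -4.5 mm bias seen earlier. The rod's eyes are where they were (scene 385,201 and 452,175, within 1 px), and the spare pad hasn't moved. I'll hand in.

```bash
python3 -c "
from rig import ctrl;print(ctrl.finish_job())"
```

```text
the job is handed in; nothing more can be done
None
```

I pressed the link rod's lever down with the shut fingertips until it hit its hard stop (16 N, tip height about 71 mm). The orange catch held it after I lifted away, and I handed the job in at about 5.7 s of the 38 s.

Last checks before handing in:
- **Lever:** it stayed down with the arm clear. The pad measured z 70 mm against 75 mm expected when latched. The same method read 127.6 mm against 132 mm before pressing, so this looks like a steady offset of about 4.5 mm.
- **Rod:** its eyes were within about 1 pixel of where they started. The network's rod centre shifted 4–5 pixels in both pictures, probably because the lever now covers a different part of it. I went by the eyes.
- **Other stand:** its pad measured within 0.1 mm of its start.
- **Robot:** the arm was clear and the force reading was near zero.

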